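# Clear the straw panel and hold it under pressure

## Robot

A 6-joint arm with a two-finger parallel gripper is mounted at the origin on the work surface. World frame = base frame: x ahead of the robot, y to its left, z up, the work surface at z = 0. Lengths are in mm, angles in rad, forces in N, time in s.
With the tool pointing down it reaches from about 350 to 875 mm from the base axis. Payload 4.2 kg.
Tool frame: the origin (TCP) lies at the very end of the fingers, on their centre line; the grasp point (between the pads) lies arm.hold_point_z behind it (arm.hold_point_z is the distance from the TCP to the grasp point, in mm); y points along the fingers, x is the direction in which the jaws open and shut, and the axes are right-handed (so a half turn about y gives the same grasp; the last joint's range is limited). The gripper opens to 85 mm and grips with 20 to 120 N. Pads are 22 mm wide; open, the fingers measure 114 mm over their backs; the gripper's body (76 mm by 85 mm) begins 54 mm behind the grasp point. The pads swing forward as they close: fully open they stand 13 mm farther back than shut.
Start: joints at [-0.859, 0.385, 0.008, 0, -1.194, -0.259], TCP at [273.44, -561.987, 231.312] pointing down, gripper open.
Joint ranges: [-3.14, 3.14], [-1.21, 2.06], [-1.07, 1.41], [-3.16, 2.05], [-2.99, -0.16], [-3.1, 3.1]. Speed limits (rad/s): [2.79, 2.79, 3.14, 3.14, 3.14, 3.14].

## Interface

Orientations are given as a unit quaternion [x, y, z, w].
In Python, from bench import arm gives the robot as it stands.
- The arm moves only by the shell command python3 -m creep 'ROWS'. ROWS is JSON, a list of rows, each a list of 3 entries, a list of its own where there are three numbers: the shift along the world's x, y, z in mm, then the turn, a rotation vector about the world's x, y, z in rad, then the gripper command: -1 is shut, 1 is fully open, values between are in proportion. In form: [[[dx, dy, dz], [wx, wy, wz], jaw], ...]. A call has 1 to 12 rows; each row is the pose to reach, as a shift and turn from the pose commanded when the call began; what a row does not reach only later rows make up. A row lasts 1/12 s, in which the tool goes at most 41.7 mm and 7.16 degrees, less where a joint would pass 70% of its speed; a pose out of reach is approached as far as the arm can. A call with a gripper value outside its range is refused whole. The fingers move at their own pace and stop on an object; the grip force is fixed at half the most. Time passes only in rows, so rows that repeat a pose let the fingers close. It gives the time, the measured TCP pose, the force and the opening at its end, in the units of the state.
- arm.read_state(): the state, without advancing time (a new reading comes with each control period).
- arm.get_image(name): name is "scene" or "side" or "wrist"; returns (picture, depth): 420x560x3 uint8, red, green, blue; 420x560 float32, mm along the optical axis (not along the pixel's ray), 0 where there is no reading.
- arm.camera_params(name): a dict with "camera_matrix" (3x3 intrinsics, pixels), "extrinsics" (4x4, takes a point from world to camera coordinates); the wrist camera has in their place "T_tool_cam" (4x4, takes a point from camera to tool coordinates, whose origin is the TCP and whose axes are the tool frame's). Camera axes: x right, y down, z forward; pixel columns grow to the right and rows downward; lengths in mm; the calibration is good to about 2 mm. A picture is of the moment at which its call begins: read the wrist's pose just before it. camera_params takes no time and is no camera call.
- arm.job_done(): hands the job in, once; it reports no verdict.
The state is a dict: "clock": time; "joints": joint angles; "joint_vel": joint speeds; "joint_efforts": joint torques, N m; "position": TCP position; "ee_rot": TCP orientation; "contact_force": force on the tool from outside, world axes, zero at the start; "wrist_torque": the same for the moment, N m; "gripper_width": finger opening in mm.
Only numpy, scipy, OpenCV 4.12 (cv2) and the standard library are available. Lean on these libraries where they do the work, as an engineer would, in place of code of your own. Each camera call takes 0.05 s, during which the arm holds its last target.

## Task

Use the scraper block, not the fingers, to wipe all four wood offcuts off the straw panel onto the bench, then stand the block upright on the bench and let go of it. Then press the jig's spring lever down with the gripper fingers until it is level, never well past level or the straw is crushed, and keep holding it there: the program finishes while still holding the lever level. Leave the glue jar, the brass weight and the brush cup where they are.

Things in the scene. Friction and masses are not known exactly. Their poses are not given: they have to be found in the camera images.
- jig: Fixed gluing jig: a flat straw-veneered panel 200 mm (x) by 260 mm (y), top 24 mm above the bench, turned up to 0.2 rad. Origin: under the panel's centre at bench height; z up. Along the far (+x) edge, from x = 66 mm on: a hold-down bar 12 mm above the panel, posts 92 mm high at y = +-121 mm, and the lever's shaft. The other three edges are open, without rim.
- lever (a joint): Angle of the spring-loaded lever (rad): 0 = released, handle end 25 degrees up; grows as the handle is pressed down; 0.436 = level; 0.70 = bottom stop. Springs back when let go. Push needed at the pad: 3 N to start, about 7.5 N at level, 10 N at the stop.
- lever_pad (a point): Centre of the top face of the lever's dark wooden pad (56 mm along the lever, 36 mm across, 14 mm thick), 155 mm from the shaft, towards the robot. 147 mm above the bench when released; with the lever level it is 82 mm above the bench, at jig x = -80 mm, y = 170 mm.
- lever_hinge (a point): Centre of the lever's hub on the shaft: jig x = 75 mm, y = 170 mm, 75 mm above the bench. The lever turns here about the jig's y axis and reaches from here along jig -x, beyond the panel's +y edge.
- scraper: Loose wooden scraper block, about 150 g: a foot 120 mm (its x) by 32 mm (its y) by 22 mm high, and on it an upright grip 80 mm (x) by 26 mm (y), from 22 to 72 mm above the underside. It stands on the bench to the left or right of the jig. Origin: centre of the underside; z up.
- chip0: Loose dark hardwood offcut, 34 x 24 x 12 mm thick, about 12 g, lying flat on the panel. Origin: centre of its underside.
- chip1: Loose dark hardwood offcut, 28 x 28 x 12 mm thick, about 12 g, lying flat on the panel. Origin: centre of its underside.
- chip2: Loose dark hardwood offcut, 30 x 26 x 12 mm thick, about 12 g, lying flat on the panel. Origin: centre of its underside.
- chip3: Loose dark hardwood offcut, 34 x 22 x 12 mm thick, about 12 g, lying flat on the panel. Origin: centre of its underside.
- jar: Bystander: closed white glue jar, 68 mm across, 85 mm high, on the side of the jig where the scraper is not. Origin: centre of the underside.
- weight: Bystander: brass weight with a knob, 64 mm across, 62 mm high. Origin: centre of the underside.
- cup: Bystander: white cup with brushes, 74 mm across, 90 mm high (brushes to 145 mm). Origin: centre of the underside.
There are look-alikes about, which are no part of the job. Leave any pink look-alike of the chip0 alone.

How it is judged (in metres and radians):
On the way, in this order (a step that is already met when the one before it is completed fails the run):
1. all four offcuts are off the panel, on the bench ((y of chip0 in the frame of jig below -0.13 m or y of chip0 in the frame of jig above 0.13 m or x of chip0 in the frame of jig below -0.1 m or x of chip0 in the frame of jig above 0.1 m) and height (world z) of each of chip0, chip1, chip2, chip3 below 0.024 m and (y of chip1 in the frame of jig below -0.13 m or y of chip1 in the frame of jig above 0.13 m or x of chip1 in the frame of jig below -0.1 m or x of chip1 in the frame of jig above 0.1 m) and (y of chip2 in the frame of jig below -0.13 m or y of chip2 in the frame of jig above 0.13 m or x of chip2 in the frame of jig below -0.1 m or x of chip2 in the frame of jig above 0.1 m) and (y of chip3 in the frame of jig below -0.13 m or y of chip3 in the frame of jig above 0.13 m or x of chip3 in the frame of jig below -0.1 m or x of chip3 in the frame of jig above 0.1 m)), for 0.2 s.
2. the scraper block stands upright on the bench, let go (height (world z) of scraper below 0.006 m and angle between scraper's own z axis and vertical below 0.1 rad and contact force between the fingers and scraper below 0.1 N and linear speed of scraper below 0.02 m/s), for 0.2 s.
3. the lever is held level by the fingers (value of joint lever between 0.356 and 0.516 rad and contact force between the fingers and lever above 2 N), for 0.3 s.
At the end, for the whole second after the job is handed in: The fingers push the lever with over 2 N and keep it still within 0.08 rad of level (0.356 to 0.516); all four offcuts lie still outside the panel's outline, below its top; the scraper stands upright on the bench (within 6 mm, tilt under 0.1 rad), at rest, not touched by the fingers (all of step 1 and all of step 2 and all of step 3 and velocity of joint lever between -0.05 and 0.05 rad/s and linear speed of each of chip0, chip1, chip2, chip3 below 0.02 m/s); the arm keeps its last pose, push and grip.
It fails at once if the lever is pushed well below level (past 0.60 rad, more than 9 degrees below), crushing the straw (value of joint lever above 0.6 rad).
It fails at once if an offcut is pushed or held directly by the fingers or the arm (contact force between any of the fingers, the arm and chip0 above 1 N or contact force between any of the fingers, the arm and chip1 above 1 N or contact force between any of the fingers, the arm and chip2 above 1 N or contact force between any of the fingers, the arm and chip3 above 1 N).
It fails at once if the jar, weight or cup is moved by more than 20 mm (distance of any of jar, weight, cup from where it was at the start of the episode above 0.02 m).
It also fails if it takes over 64 s, if anything falls off the work surface, if the arm or the gripper's body presses on something with over 40 N, if the wrist force passes 120 N, or if a joint passes its speed limit or range.

## Working session

There is one attempt and no reset: what is moved stays moved. The work goes in short steps, Python scripts to look and compute and a shell command to move; the robot and the scene stay as the last step left them, time stands still between calls to the robot, and variables do not carry over. Pictures are saved under pics/ and viewed, and the job is handed in when it is done.

```bash
ls; mkdir -p pics; python3 - <<'E'
from bench import arm
import cv2
s=arm.read_state();print({k:s[k] for k in ('clock','position','ee_rot','contact_force','gripper_width')},arm.hold_point_z)
for n in('scene','side'):
    im,d=arm.get_image(n);cv2.imwrite(f'pics/{n}0.png',im[:,:,::-1]);
    import numpy as np; np.save(f'pics/{n}0.npy',d)
    p=arm.camera_params(n);print(n,p)
print(arm.camera_params('wrist'))
E
```

```text
pics
{'clock': 0.0, 'position': array([ 273.21532561, -561.47595008,  230.19781682]), 'ee_rot': array([ 0.37436553,  0.5998333 , -0.59906407, -0.37572957]), 'contact_force': array([ 0.07089585,  0.01261375, -0.00645482]), 'gripper_width': 85.46354097440278} 18.700000000000003
scene {'camera_matrix': array([[399.61966734,   0.        , 278.8319384 ],
       [  0.        , 399.61966734, 216.76349482],
       [  0.        ,   0.        ,   1.        ]]), 'extrinsics': array([[ 7.40356885e-01,  6.72113855e-01,  1.16038027e-02,
        -4.17780025e+02],
       [ 5.07159000e-01, -5.47157008e-01, -6.65889599e-01,
        -2.04358160e+02],
       [-4.41204524e-01,  4.98880922e-01, -7.45960048e-01,
         1.43467244e+03],
       [ 0.00000000e+00,  0.00000000e+00,  0.00000000e+00,
         1.00000000e+00]])}
side {'camera_matrix': array([[511.80498719,   0.        , 291.74383531],
       [  0.        , 511.80498719, 203.46045604],
       [  0.        ,   0.        ,   1.        ]]), 'extrinsics': array([[-9.23512772e-01, -3.83499764e-01,  7.21743143e-03,
         4.99048430e+02],
       [-2.59422444e-01,  6.10638642e-01, -7.48211497e-01,
         2.12261627e+02],
       [ 2.82531690e-01, -6.92855237e-01, -6.63421031e-01,
         1.01779221e+03],
       [ 0.00000000e+00,  0.00000000e+00,  0.00000000e+00,
         1.00000000e+00]])}
{'camera_matrix': array([[308.99585566,   0.        , 282.50059144],
       [  0.        , 308.99585566, 207.54928504],
       [  0.        ,   0.        ,   1.        ]]), 'T_tool_cam': array([[ 9.99999621e-01,  2.81795644e-04,  8.23419091e-04,
        -6.96540710e-01],
       [-7.01530310e-04, -2.98931592e-01,  9.54274285e-01,
        -1.42408465e+02],
       [ 5.15056317e-04, -9.54274501e-01, -2.98931281e-01,
         7.60197826e+01],
       [ 0.00000000e+00,  0.00000000e+00,  0.00000000e+00,
         1.00000000e+00]])}
```

View pics/scene0.png

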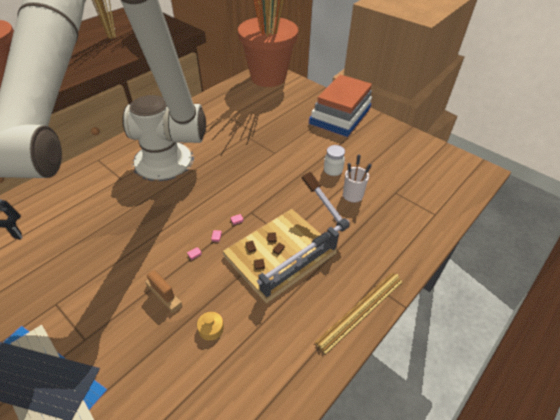

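View pics/side0.png

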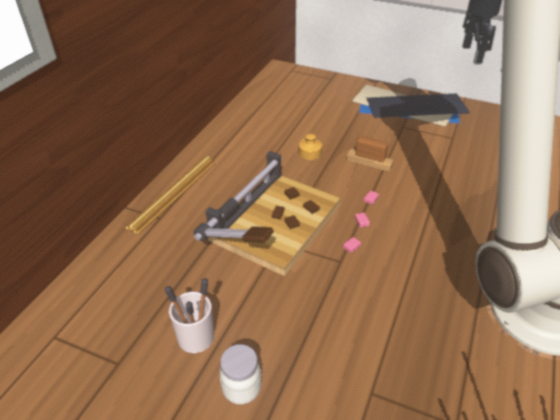

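```bash
python3 - <<'E'
from bench import arm
from scipy.spatial.transform import Rotation as R
s=arm.read_state();print(R.from_quat(s['ee_rot']).as_matrix().round(3), s['joints'],s['wrist_torque'])
E
```

```text
[[-0.437 -0.001 -0.899]
 [ 0.899  0.002 -0.437]
 [ 0.002 -1.     0.   ]] [-8.59367517e-01  3.85487412e-01  6.78139952e-03 -4.28847541e-04
 -1.19401388e+00 -2.58595849e-01] [-0.00109759  0.06253887  0.01295435]
```

```bash
cat > h.py <<'E'
import numpy as np,cv2
from bench import arm
from scipy.spatial.transform import Rotation as R
def cam(n):
    p=arm.camera_params(n)
    K=p['camera_matrix']
    if n=='wrist':
        s=arm.read_state();T=np.eye(4);T[:3,:3]=R.from_quat(s['ee_rot']).as_matrix();T[:3,3]=s['position']
        W=T@p['T_tool_cam']
    else: W=np.linalg.inv(p['extrinsics'])
    return K,W
def ray(K,W,uv,z):
    uv=np.atleast_2d(np.asarray(uv,float));d=np.c_[(uv-K[:2,2])/[K[0,0],K[1,1]],np.ones(len(uv))]@W[:3,:3].T
    o=W[:3,3];return o+d*((z-o[2])/d[:,2])[:,None]
def cloud(K,W,d):
    v,u=np.mgrid[:d.shape[0],:d.shape[1]]
    P=np.stack([(u-K[0,2])/K[0,0]*d,(v-K[1,2])/K[1,1]*d,d],-1)
    return P@W[:3,:3].T+W[:3,3]
def proj(K,W,P):
    P=np.atleast_2d(P);c=(P-W[:3,3])@W[:3,:3];q=c@K.T;return q[:,:2]/q[:,2:]
E
python3 - <<'E'
from h import *
for n,(x,y,w,h) in dict(scene=(130,140,260,220),side=(120,60,300,350)).items():
    im=cv2.imread(f'pics/{n}0.png');c=im[y:y+h,x:x+w];k=min(800/w,600/h);cv2.imwrite(f'pics/{n}0z.png',cv2.resize(c,None,fx=k,fy=k,interpolation=2));print(k)
    K,W=cam(n);d=np.load(f'pics/{n}0.npy');P=cloud(K,W,d)
    print(n,W[:3,3],[ (t,P[t[1],t[0]].round()) for t in ([(280,250),(210,325),(165,285),(330,160),(313,183)] if n=='scene' else [(280,220),(311,150),(240,365),(370,150),(258,236)])])
E
```

```text
2.727272727272727
scene [1045.93236962 -546.7509685   938.97618875] [((280, 250), array([598., -33.,  35.])), ((210, 325), array([ 629., -320.,   41.])), ((165, 285), array([ 477., -331.,   71.])), ((330, 160), array([480., 349.,  61.])), ((313, 183), array([559., 150., 142.]))]
1.7142857142857142
side [228.38447556 766.95246649 830.4394993 ] [((280, 220), array([574., -11.,  25.])), ((311, 150), array([ 604., -287.,   31.])), ((240, 365), array([472., 385.,  84.])), ((370, 150), array([ 454., -323.,   49.])), ((258, 236), array([539., 169., 154.]))]
```

View pics/scene0z.png

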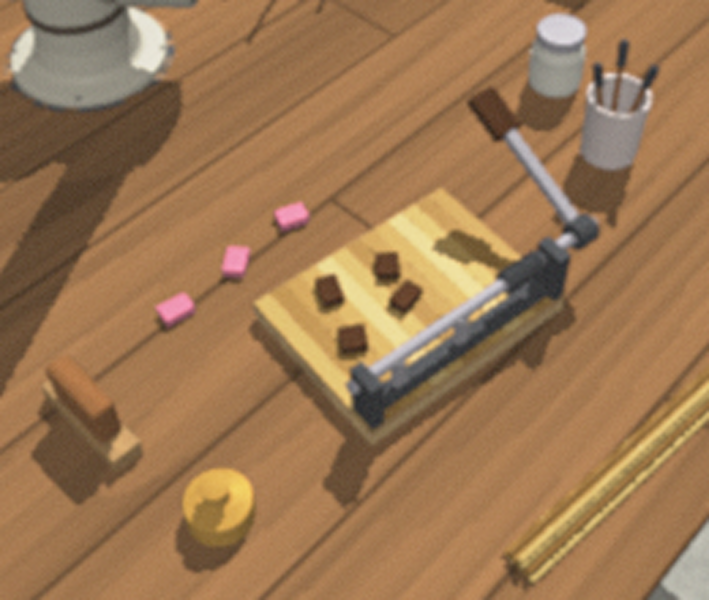

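View pics/side0z.png

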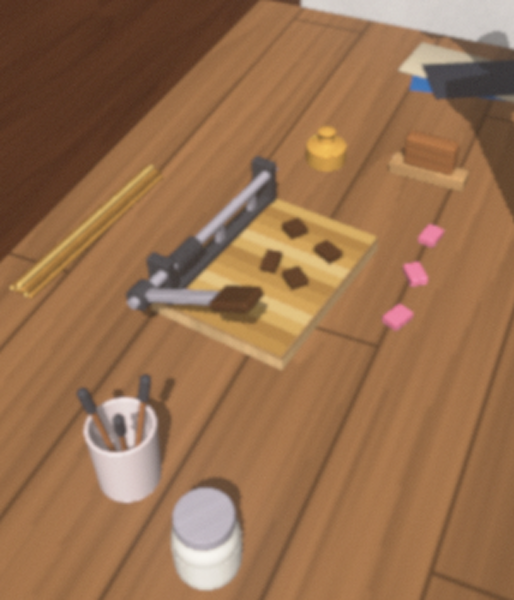

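```bash
cat > meas.py <<'E'
from h import *
import sys
for n in('scene','side'):
    im=cv2.imread(f'pics/{n}0.png');hsv=cv2.cvtColor(im,cv2.COLOR_BGR2HSV);K,W=cam(n);P=cloud(K,W,np.load(f'pics/{n}0.npy'))
    X=P[...,0];Y=P[...,1];Z=P[...,2]
    print(n)
    # panel
    roi=(X>400)&(X<800)&(abs(Y)<230)
    m=(roi&(Z>14)&(Z<33)).astype(np.uint8)
    c=max(cv2.findContours(cv2.morphologyEx(m,cv2.MORPH_CLOSE,np.ones((5,5))),0,2)[0],key=cv2.contourArea)
    q=cv2.approxPolyDP(c,6,True)[:,0];print('panel',[ (tuple(a),r.round()[:2]) for a,r in zip(q,ray(K,W,q,24))])
    H,S,V=[hsv[...,i].astype(int) for i in range(3)]
    # chips dark
    m=((V<95)&(X>430)&(X<760)&(Y>-170)&(Y<110)&(Z>15)&(Z<45)).astype(np.uint8)
    for c in cv2.findContours(m,0,2)[0]:
        if cv2.contourArea(c)>20:
            r=cv2.minAreaRect(c);print('dark',r[0],cv2.contourArea(c),ray(K,W,[r[0]],33).round()[0][:2],S[int(r[0][1]),int(r[0][0])])
    for nm,reg in dict(scr=(390,570,-420,-240),wt=(560,680,-360,-230),jar=(400,540,280,430),cup=(540,700,200,330)).items():
        m=(X>reg[0])&(X<reg[1])&(Y>reg[2])&(Y<reg[3])&(Z>12)
        p=P[m];
        if len(p):print(nm,len(p),p.min(0).round(),p.max(0).round(),p.mean(0).round())
        if nm=='scr':
            for lo,hi in((14,28),(60,85)):
                s=P[m&(Z>lo)&(Z<hi)][:,:2].astype(np.float32)
                if len(s)>5:print('  ',lo,len(s),cv2.minAreaRect(s))
E
python3 meas.py
```

```text
scene
panel [((np.int32(292), np.int32(209)), array([513., 117.])), ((np.int32(222), np.int32(250)), array([ 471., -139.])), ((np.int32(265), np.int32(299)), array([ 671., -171.])), ((np.int32(336), np.int32(249)), array([708.,  85.])), ((np.int32(287), np.int32(274)), array([661., -74.])), ((np.int32(292), np.int32(255)), array([630., -17.])), ((np.int32(313), np.int32(252)), array([667.,  32.])), ((np.int32(310), np.int32(241)), array([635.,  57.])), ((np.int32(319), np.int32(234)), array([638.,  95.]))]
dark (264.4220275878906, 292.9266052246094) 26.5 [ 661. -163.] 14
dark (301.266357421875, 263.537841796875) 353.0 [671. -27.] 10
scr 1397 [ 390. -420.   12.] [ 516. -322.  574.] [ 445. -376.  314.]
   14 207 ((454.1234130859375, -336.05780029296875), (31.16386604309082, 122.57711791992188), 88.32473754882812)
   60 308 ((454.8545837402344, -335.9632263183594), (25.373741149902344, 82.09503173828125), 88.49897003173828)
wt 555 [ 587. -346.   12.] [ 651. -283.   63.] [ 624. -318.   36.]
jar 487 [447. 338.  12.] [513. 403.  89.] [487. 362.  60.]
cup 523 [569. 281.  12.] [640. 330. 145
[... 474 characters left out ...]
((np.int32(209), np.int32(236)), array([699.,  97.])), ((np.int32(283), np.int32(271)), array([508., 126.])), ((np.int32(339), np.int32(198)), array([ 475., -138.]))]
dark (250.25003051757812, 197.25) 462.5 [667. -48.] 14
scr 870 [ 394. -351.   12.] [ 514. -314.   74.] [ 452. -325.   43.]
   14 276 ((454.12835693359375, -331.961669921875), (119.80927276611328, 37.07972717285156), 0.3851205110549927)
   60 250 ((454.3537902832031, -332.6704406738281), (30.97591209411621, 80.81613159179688), 89.69573974609375)
wt 408 [ 585. -343.   12.] [ 649. -278.   62.] [ 614. -301.   33.]
jar 1924 [444. 348.  12.] [510. 413.  88.] [472. 389.  66.]
cup 1090 [566. 285.  12.] [640. 330. 146.] [604. 306.  72.]
```

```bash
cat > chips.py <<'E'
from h import *
J=np.array([591,-27.]);th=-0.161;A=np.array([[np.cos(th),-np.sin(th)],[np.sin(th),np.cos(th)]])
for n in('scene','side'):
    im=cv2.imread(f'pics/{n}0.png');K,W=cam(n);P=cloud(K,W,np.load(f'pics/{n}0.npy'));hsv=cv2.cvtColor(im,cv2.COLOR_BGR2HSV)
    j=(P[...,:2]-J)@A
    m=((abs(j[...,0])<110)&(abs(j[...,1])<140)&(P[...,2]>31)&(P[...,2]<42)).astype(np.uint8)
    N,l,st,ce=cv2.connectedComponentsWithStats(m)
    for i in range(1,N):
        if st[i,4]>25:
            jj=j[l==i];print(n,ce[i].round(),st[i,4],'jig min',jj.min(0).round(),'max',jj.max(0).round(),'mean',jj.mean(0).round(),hsv[int(ce[i][1]),int(ce[i][0])])
E
python3 chips.py
```

```text
scene [271. 236.] 85 jig min [-65. -10.] max [-28.  24.] mean [-46.   6.] [ 12 141 101]
scene [250. 245.] 88 jig min [-75. -77.] max [-38. -46.] mean [-57. -62.] [ 13 144  99]
scene [301. 263.] 524 jig min [  64. -100.] max [ 97. 132.] mean [79. 13.] [160   7 111]
scene [278. 248.] 89 jig min [-17. -23.] max [11. 14.] mean [-2. -4.] [ 10 131 105]
scene [259. 263.] 93 jig min [-10. -96.] max [ 26. -62.] mean [  8. -79.] [ 12 141 103]
scene [264. 292.] 28 jig min [  68. -127.] max [ 101. -111.] mean [  89. -123.] [100  15  51]
side [249. 200.] 581 jig min [  63. -123.] max [ 93. 113.] mean [75.  1.] [158  14 145]
side [291. 192.] 101 jig min [-12. -92.] max [ 23. -55.] mean [  6. -75.] [ 13 143  98]
side [311. 205.] 112 jig min [-77. -74.] max [-41. -42.] mean [-58. -58.] [ 13 141 101]
side [277. 211.] 106 jig min [-18. -19.] max [12. 17.] mean [-4. -0.] [ 12 146 103]
side [291. 221.] 121 jig min [-65.  -9.] max [-29.  27.] mean [-48.  10.] [ 14 143 102]
```

```bash
python3 -m creep '[[[181,228,-51],[0,0,-0.452],1],[[181,228,-51],[0,0,-0.452],1],[[181,228,-51],[0,0,-0.452],1],[[181,228,-51],[0,0,-0.452],1],[[181,228,-51],[0,0,-0.452],1],[[181,228,-51],[0,0,-0.452],1],[[181,228,-51],[0,0,-0.452],1],[[181,228,-51],[0,0,-0.452],1],[[181,228,-51],[0,0,-0.452],1],[[181,228,-51],[0,0,-0.452],1]]'
python3 - <<'E'
from h import *
K,W=cam('wrist');im,d=arm.get_image('wrist');cv2.imwrite('pics/w1.png',im[:,:,::-1]);np.save('pics/w1.npy',d)
P=cloud(K,W,d);m=(P[...,2]>60)&(P[...,2]<80)&(abs(P[...,0]-454)<70)&(abs(P[...,1]+334)<40)
print(m.sum(),cv2.minAreaRect(P[m][:,:2].astype(np.float32)),arm.read_state()['position'],R.from_quat(arm.read_state()['ee_rot']).as_matrix().round(3))
E
```

```text
clock: 0.93
position: [454.5, -333.5, 180.0]
ee_rot: [-0.499, -0.5, 0.501, 0.5]
contact_force: [-0.5, -1.2, 0.8]
gripper_width: 85.6
2675 ((453.4698181152344, -336.0558776855469), (25.998966217041016, 78.71292877197266), 88.05288696289062) [ 454.11701734 -334.30325435  180.22773388] [[-0.001 -0.001 -1.   ]
 [ 1.     0.    -0.001]
 [ 0.    -1.     0.001]]
```

View pics/w1.png

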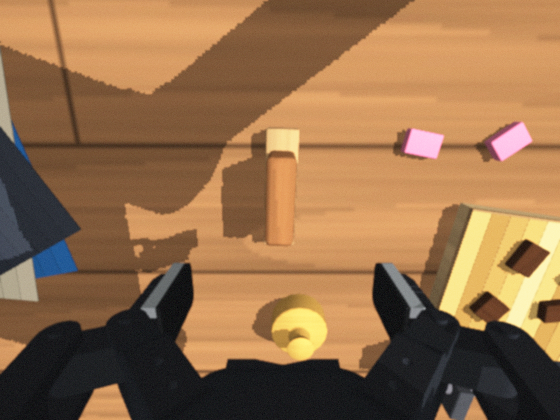

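```bash
python3 -m creep '[[[-0.5,-1.5,-35],[0,0,-0.034],1],[[-0.5,-1.5,-70],[0,0,-0.034],1],[[-0.5,-1.5,-105],[0,0,-0.034],1],[[-0.5,-1.5,-130],[0,0,-0.034],1],[[-0.5,-1.5,-145],[0,0,-0.034],1],[[-0.5,-1.5,-148],[0,0,-0.034],1],[[-0.5,-1.5,-148],[0,0,-0.034],0],[[-0.5,-1.5,-148],[0,0,-0.034],-1],[[-0.5,-1.5,-148],[0,0,-0.034],-1],[[-0.5,-1.5,-148],[0,0,-0.034],-1],[[-0.5,-1.5,-148],[0,0,-0.034],-1],[[-0.5,-1.5,-148],[0,0,-0.034],-1]]'
python3 -m creep '[[[0,0,0],[0,0,0],-1],[[0,0,0],[0,0,0],-1],[[0,0,0],[0,0,0],-1],[[0,0,0],[0,0,0],-1]]'
```

```text
clock: 1.98
position: [454.8, -335.9, 33.7]
ee_rot: [0.509, 0.492, -0.491, -0.507]
contact_force: [0.3, -0.1, 4.9]
gripper_width: 25.5
clock: 2.32
position: [454.8, -335.9, 33.7]
ee_rot: [0.509, 0.492, -0.492, -0.507]
contact_force: [-1.8, -0.1, 6.1]
gripper_width: 25.6
```

```bash
python3 -m creep '[[[0,0,30],[0,0,0],-1],[[0,0,70],[0,0,0],-1],[[0,0,110],[0,0,0],-1],[[20,35,110],[0,0,0],-1],[[30,70,110],[0,0,-0.06],-1],[[40,105,110],[0,0,-0.127],-1],[[50,140,110],[0,0,-0.127],-1],[[60,175,110],[0,0,-0.127],-1],[[70,205,110],[0,0,-0.127],-1],[[80,235,110],[0,0,-0.127],-1],[[90,260,110],[0,0,-0.127],-1],[[90,260,110],[0,0,-0.127],-1]]'
python3 - <<'E'
from h import *
K,W=cam('wrist');im,d=arm.get_image('wrist');cv2.imwrite('pics/w2.png',im[:,:,::-1]);np.save('pics/w2.npy',d)
s=arm.read_state();print(s['position'],R.from_quat(s['ee_rot']).as_matrix().round(3),s['gripper_width'])
E
```

```text
clock: 3.32
position: [545.4, -71.6, 142.0]
ee_rot: [0.537, 0.46, -0.459, -0.537]
contact_force: [-0.4, -0.7, -0.9]
gripper_width: 25.2
[544.2135992  -73.19804556 141.75491307] [[ 0.156 -0.001 -0.988]
 [ 0.988  0.     0.156]
 [ 0.    -1.     0.001]] 25.406685832125657
```

View pics/w2.png

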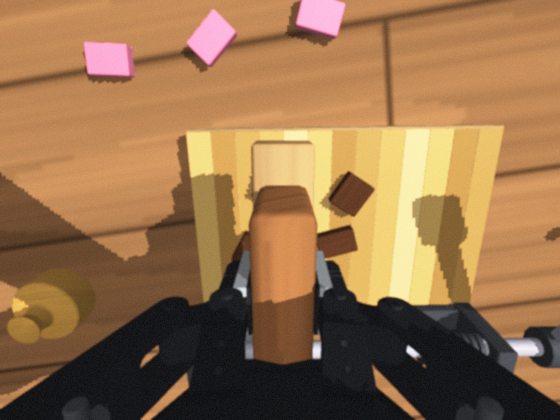

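```bash
python3 - <<'E'
from h import *
K,W=cam('wrist');c=ray(K,W,[(187,131.5),(503,126)],24)[:,:2];print(c,np.linalg.norm(c[1]-c[0]))
y=(c[1]-c[0])/np.linalg.norm(c[1]-c[0]);th=-np.arctan2(y[0],y[1]);x=np.array([np.cos(th),np.sin(th)]);print(th,c.mean(0)+100*x)
A=np.c_[x,[-x[1],x[0]]];J=c.mean(0)+100*x
for q in [(-25,60),(-25,-125),(-25,-150),(-25,-175),(-80,170),(-65,170)]: print(q,(J+A@q).round(1))
# chip checks, block geometry
d=np.load('pics/w2.npy');P=cloud(K,W,d);T=(P[...,:2]-J)@A
for p in [(350,193),(284,165),(283,240)]: print(p,P[p[1],p[0]].round(1),T[p[1],p[0]].round(1))
E
```

```text
[[ 473.08264099 -141.31151925]
 [ 508.91140252  114.36925348]] 258.1789257382509
-0.13922426429460222 [590.02941644 -27.34862556]
(-25, 60) [573.6  35.5]
(-25, -125) [ 547.9 -147.7]
(-25, -150) [ 544.5 -172.4]
(-25, -175) [ 541.  -197.2]
(-80, 170) [534.4 152.1]
(-65, 170) [549.3 150. ]
(350, 193) [542.5 -16.2  35.1] [-48.6   4.5]
(284, 165) [495.1 -65.  129.9] [-88.8 -50.5]
(283, 240) [514.  -68.7 179.9] [-69.6 -51.5]
```

```bash
python3 -m creep '[[[10,37,0],[0,0,0],-1],[[20,74,0],[0,0,0],-1],[[30,111,0],[0,0,0],-1],[[30,111,-20],[0,0,0],-1],[[30,111,-45],[0,0,0],-1],[[30,111,-65],[0,0,0],-1],[[30,111,-76],[0,0,0],-1],[[30,111,-80],[0,0,0],-1],[[30,111,-80],[0,0,0],-1],[[30,111,-80],[0,0,0],-1]]'
python3 - <<'E'
from h import *
for n in('scene','side'):
    im,d=arm.get_image(n);cv2.imwrite(f'pics/{n}3.png',cv2.resize(im[140:320,150:400,::-1],None,fx=3,fy=3))
s=arm.read_state();print(s['position'],s['contact_force'],s['gripper_width'])
E
```

```text
clock: 4.2
position: [574.6, 35.1, 63.1]
ee_rot: [0.539, 0.459, -0.458, -0.538]
contact_force: [0.3, 0.3, -1.6]
gripper_width: 25.3
[574.92066522  35.43109001  63.71532426] [-1.32176433  0.37545727 -2.13063297] 25.333543864669046
```

View pics/scene3.png

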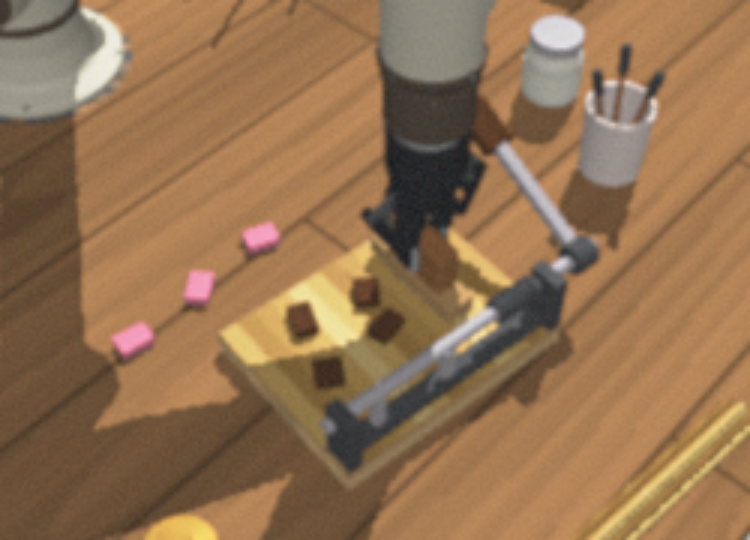

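View pics/side3.png

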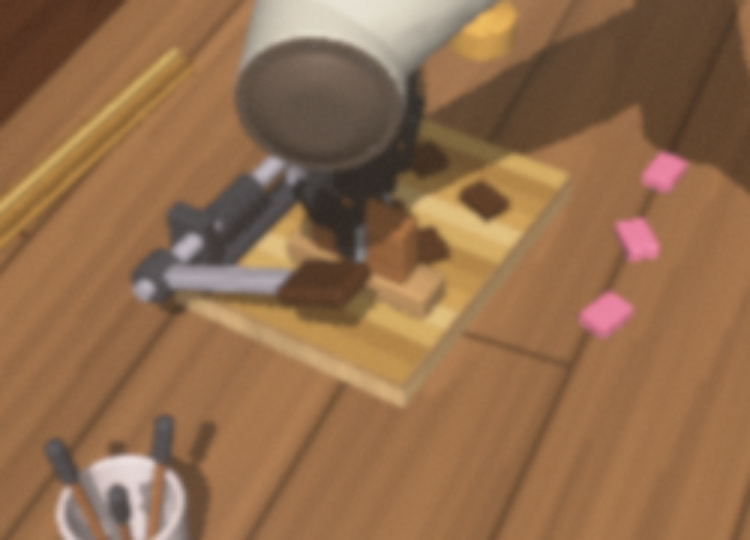

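```bash
python3 -m creep '[[[0,0,-3],[0,0,0],-1],[[0,0,-3],[0,0,0],-1],[[-1.5,-10,-3],[0,0,0],-1],[[-3,-20,-3],[0,0,0],-1],[[-4.5,-30,-3],[0,0,0],-1],[[-6,-40,-3],[0,0,0],-1],[[-7.5,-50,-3],[0,0,0],-1],[[-9,-60,-3],[0,0,0],-1],[[-10.5,-70,-3],[0,0,0],-1],[[-12,-80,-3],[0,0,0],-1],[[-13.5,-90,-3],[0,0,0],-1],[[-15,-100,-3],[0,0,0],-1]]'
python3 - <<'E'
from h import *
for n in('scene','side'):
    im,d=arm.get_image(n);cv2.imwrite(f'pics/{n}4.png',cv2.resize(im[140:320,150:400,::-1],None,fx=3,fy=3))
s=arm.read_state();print(s['position'],s['contact_force'],s['gripper_width'])
E
```

```text
clock: 5.3
position: [558.8, -65.5, 59.3]
ee_rot: [0.538, 0.458, -0.458, -0.538]
contact_force: [-0.2, 1.2, -2.1]
gripper_width: 25.0
[558.38127531 -66.05880664  59.19631582] [ 0.21195456 -0.84387331 -1.39740937] 25.574883456515085
```

View pics/scene4.png

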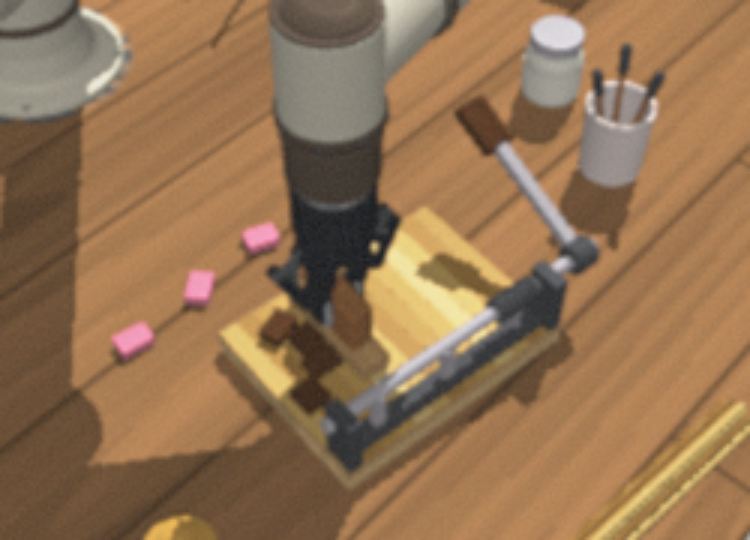

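View pics/side4.png

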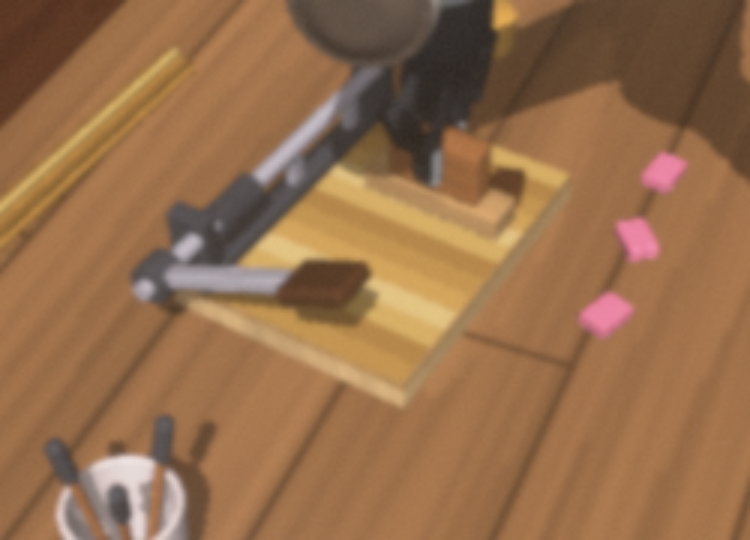

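```bash
python3 -m creep '[[[-1.5,-10,0],[0,0,0],-1],[[-3,-20,0],[0,0,0],-1],[[-4.5,-30,0],[0,0,0],-1],[[-6,-40,0],[0,0,0],-1],[[-7.5,-50,0],[0,0,0],-1],[[-9,-60,0],[0,0,0],-1],[[-10.5,-70,0],[0,0,0],-1],[[-12,-80,0],[0,0,0],-1],[[-13.5,-90,0],[0,0,0],-1],[[-15,-100,0],[0,0,0],-1],[[-16,-108,0],[0,0,0],-1],[[-16,-108,0],[0,0,0],-1]]'
python3 - <<'E'
from h import *
for n in('scene','side'):
    im,d=arm.get_image(n);cv2.imwrite(f'pics/{n}5.png',cv2.resize(im[140:320,150:400,::-1],None,fx=3,fy=3))
s=arm.read_state();print(s['position'],s['contact_force'],s['gripper_width'])
E
```

```text
clock: 6.4
position: [543.4, -174.6, 61.4]
ee_rot: [0.539, 0.458, -0.458, -0.538]
contact_force: [-1.4, 0.5, 8.6]
gripper_width: 25.4
[ 543.47629003 -174.08022062   61.38695368] [-0.50199942 -0.30125829  9.60180383] 25.31940365320196
```

View pics/scene5.png

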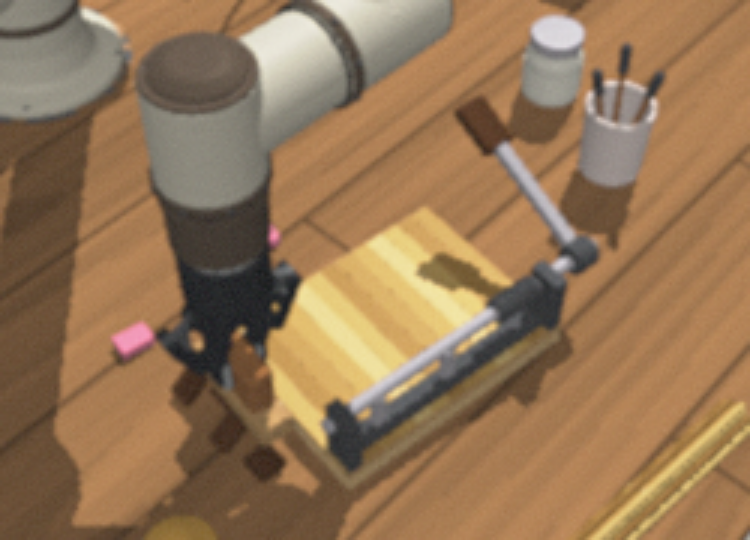

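View pics/side5.png

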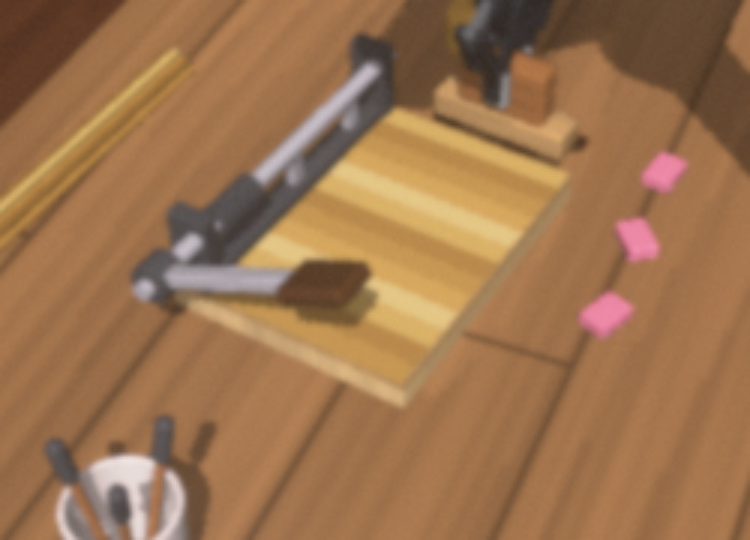

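```bash
python3 -m creep '[[[0,0,10],[0,0,0],-1],[[0,0,30],[0,0,0],-1],[[0,0,60],[0,0,0],-1],[[0,0,90],[0,0,0],-1],[[0,-10,110],[0,0,0],-1],[[-10,-30,110],[0,0,0],-1],[[-25,-60,110],[0,0,0],-1],[[-40,-90,110],[0,0,0.06],-1],[[-55,-120,110],[0,0,0.12],-1],[[-70,-145,110],[0,0,0.12],-1],[[-85,-165,110],[0,0,0.12],-1],[[-85,-165,110],[0,0,0.12],-1]]'
python3 - <<'E'
from h import *
s=arm.read_state();print(s['position'],s['contact_force'],s['gripper_width'])
im,d=arm.get_image('scene');np.save('pics/scene6.npy',d);cv2.imwrite('pics/scene6.png',cv2.resize(im[150:400,130:400,::-1],None,fx=2.4,fy=2.4))
im,d=arm.get_image('side');np.save('pics/side6.npy',d);cv2.imwrite('pics/side6.png',cv2.resize(im[100:300,150:420,::-1],None,fx=2.9,fy=2.9))
E
```

```text
clock: 7.5
position: [454.9, -340.3, 169.1]
ee_rot: [-0.511, -0.488, 0.489, 0.512]
contact_force: [0.1, -0.1, -2.0]
gripper_width: 25.6
[ 454.88929373 -340.3033307   169.11958388] [ 0.1149022  -0.08395917 -2.01784217] 25.59304005484722
```

View pics/scene6.png

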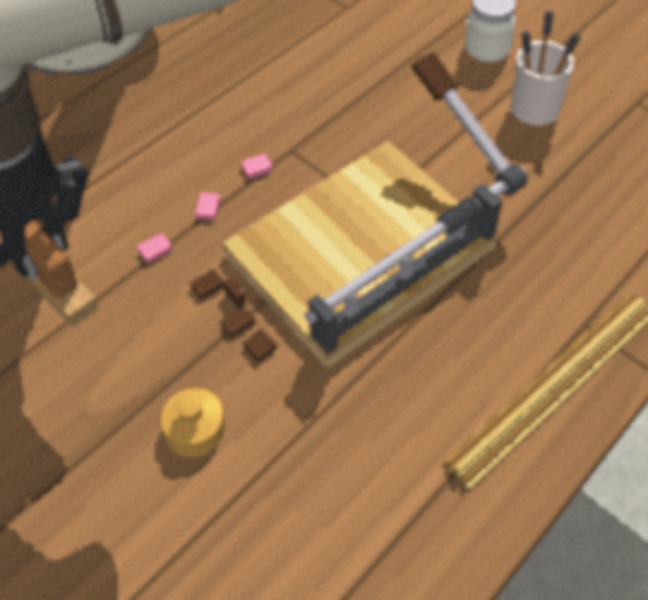

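View pics/side6.png

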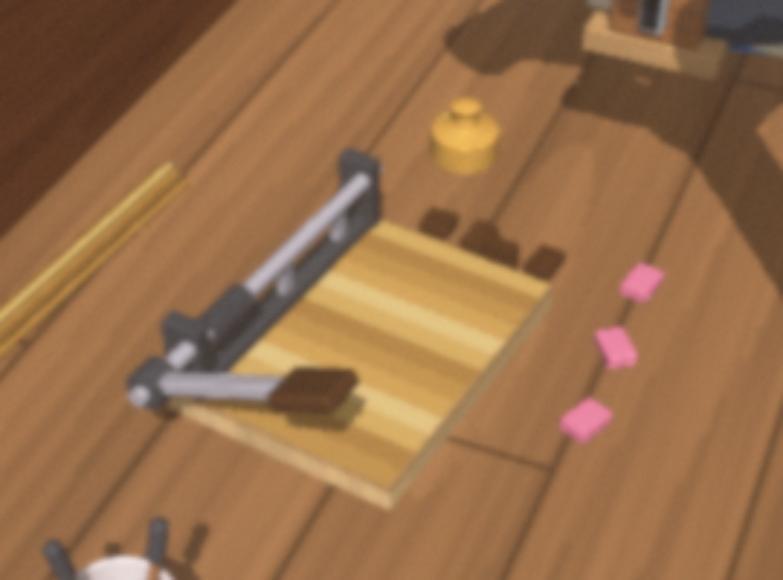

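```bash
python3 - <<'E'
from h import *
J=np.array([590.5,-27.]);th=-0.15;A=np.array([[np.cos(th),-np.sin(th)],[np.sin(th),np.cos(th)]])
K,W=cam('scene');P=cloud(K,W,np.load('pics/scene6.npy'));T=(P[...,:2]-J)@A
for p in[(206,285),(235,290),(238,322),(260,346)]:
    u,v=int(p[0]/2.4+130),int(p[1]/2.4+150);q=np.c_[T,P[...,2]][v-3:v+4,u-4:u+5].reshape(-1,3);q=q[q[:,2]>7];print(p,len(q),np.median(q,0).round(),'zmax',q[:,2].max().round())
K,W=cam('side');P=cloud(K,W,np.load('pics/side6.npy'))
m=(abs(P[...,0]-455)<75)&(P[...,1]>-360)&(P[...,1]<-300)&(P[...,2]>120)&(P[...,2]<235);q=P[m];print(q.min(0),q.max(0))
# foot front face: z extents along x
for x0 in range(395,520,15):
    s=q[(abs(q[:,0]-x0)<7)];print(x0,len(s),s[:,2].min().round(1) if len(s) else '')
E
```

```text
Traceback (most recent call last):
ValueError: all the input arrays must have same number of dimensions, but the array at index 0 has 3 dimension(s) and the array at index 1 has 2 dimension(s)
```

```bash
python3 - <<'E'
from h import *
J=np.array([590.5,-27.]);th=-0.15;A=np.array([[np.cos(th),-np.sin(th)],[np.sin(th),np.cos(th)]])
K,W=cam('scene');P=cloud(K,W,np.load('pics/scene6.npy'));T=(P[...,:2]-J)@A
for p in[(206,285),(235,290),(238,322),(260,346)]:
    u,v=int(p[0]/2.4+130),int(p[1]/2.4+150);q=np.dstack([T,P[...,2]])[v-3:v+4,u-4:u+5].reshape(-1,3);q=q[q[:,2]>7];print(p,len(q),np.median(q,0).round(),'zmax',q[:,2].max().round())
K,W=cam('side');P=cloud(K,W,np.load('pics/side6.npy'))
m=(abs(P[...,0]-455)<75)&(P[...,1]>-360)&(P[...,1]<-300)&(P[...,2]>120)&(P[...,2]<235);q=P[m];print(q.min(0),q.max(0))
for x0 in range(395,520,15):
    s=q[(abs(q[:,0]-x0)<7)];print(x0,len(s),s[:,2].min().round(1) if len(s) else '')
E
```

```text
(206, 285) 60 [ -70. -174.   12.] zmax 16.0
(235, 290) 49 [ -36. -157.   25.] zmax 939.0
(238, 322) 56 [  -3. -174.   12.] zmax 16.0
(260, 346) 59 [  39. -173.   13.] zmax 16.0
[ 395.06242994 -359.1010037   133.55876972] [ 516.11708457 -300.91296917  234.81631417]
395 48 135.8
410 100 134.2
425 175 134.9
440 211 133.6
455 148 134.5
470 112 134.6
485 155 134.2
500 78 135.1
515 41 137.6
```

```bash
python3 -m creep '[[[0,0,-30],[0,0,0],-1],[[0,0,-60],[0,0,0],-1],[[0,0,-90],[0,0,0],-1],[[0,0,-115],[0,0,0],-1],[[0,0,-127],[0,0,0],-1],[[0,0,-131],[0,0,0],-1],[[0,0,-134],[0,0,0],-1],[[0,0,-134],[0,0,0],-1],[[0,0,-134],[0,0,0],-1]]'
python3 -m creep '[[[0,0,-1],[0,0,0],-1],[[0,0,-1.5],[0,0,0],-1],[[0,0,-1.5],[0,0,0],-1]]'
```

```text
clock: 8.35
position: [459.1, -337.6, 36.5]
ee_rot: [0.511, 0.49, -0.49, -0.509]
contact_force: [0.6, -0.4, -1.1]
gripper_width: 25.2
clock: 8.6
position: [458.2, -337.6, 34.5]
ee_rot: [0.51, 0.49, -0.49, -0.51]
contact_force: [-0.3, -0.7, -1.9]
gripper_width: 25.4
```

```bash
python3 -m creep '[[[0,0,-1],[0,0,0],-1],[[0,0,-2],[0,0,0],-1],[[0,0,-2],[0,0,0],-1],[[0,0,-2],[0,0,0],-1]]'
```

```text
clock: 8.93
position: [458.3, -337.7, 33.7]
ee_rot: [0.51, 0.49, -0.49, -0.509]
contact_force: [-2.2, 1.9, 7.4]
gripper_width: 25.6
```

Block is on the bench (contact about 7 N). Release, rise straight up, then check.

```bash
python3 -m creep '[[[0,0,0.5],[0,0,0],-0.5],[[0,0,0.5],[0,0,0],0],[[0,0,0.5],[0,0,0],1],[[0,0,0.5],[0,0,0],1],[[0,0,0.5],[0,0,0],1],[[0,0,0.5],[0,0,0],1],[[0,0,20],[0,0,0],1],[[0,0,50],[0,0,0],1],[[0,0,90],[0,0,0],1],[[0,0,130],[0,0,0],1],[[0,0,170],[0,0,0],1],[[0,0,180],[0,0,0],1]]'
python3 - <<'E'
from h import *
K,W=cam('scene');im,d=arm.get_image('scene');cv2.imwrite('pics/scene7.png',cv2.resize(im[150:400,130:400,::-1],None,fx=2.4,fy=2.4))
P=cloud(K,W,d)
for lo,hi in((15,28),(60,80)):
    m=(abs(P[...,0]-456)<75)&(abs(P[...,1]+338)<40)&(P[...,2]>lo)&(P[...,2]<hi);print(lo,m.sum(),P[...,2][m].max(),cv2.minAreaRect(P[m][:,:2].astype(np.float32)))
m=(P[...,0]>520)&(P[...,0]<560)&(P[...,1]>130)&(P[...,1]<175)&(P[...,2]>110)&(P[...,2]<170)
q=P[m];print('pad',len(q),q.min(0),q.max(0),q.mean(0))
E
```

```text
clock: 9.93
position: [460.8, -339.4, 219.4]
ee_rot: [0.514, 0.491, -0.489, -0.505]
contact_force: [0.5, 0.2, 0.2]
gripper_width: 85.6
15 196 27.90931142304987 ((458.653076171875, -337.499755859375), (32.18391036987305, 122.24065399169922), 87.51940155029297)
60 302 75.51438025174195 ((458.9101257324219, -337.968994140625), (25.75918197631836, 79.17105102539062), 88.56704711914062)
pad 156 [520.83450698 131.10010023 134.40470497] [559.23938909 173.0757786  159.98656657] [542.51870277 148.8334749  149.63609407]
```

View pics/scene7.png

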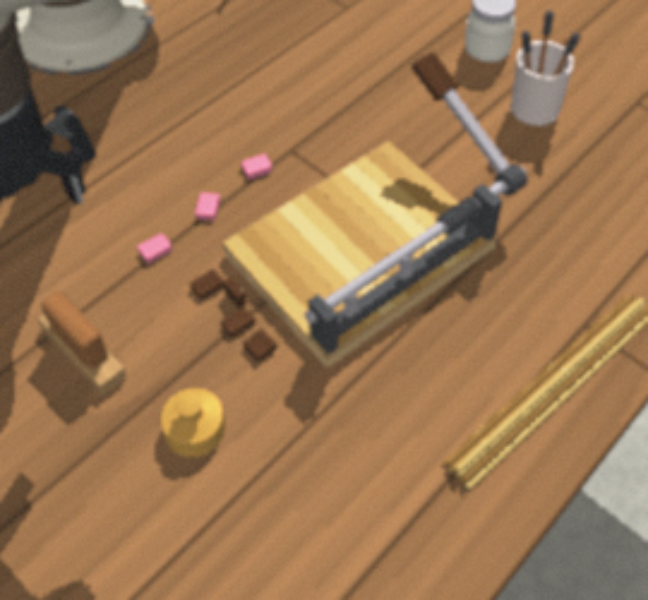

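```bash
python3 - <<'E'
from h import *
s=arm.read_state();print(s['position'],s['joint_vel'].round(3))
for n in('scene','side'):
    K,W=cam(n);im,d=arm.get_image(n);hsv=cv2.cvtColor(im,cv2.COLOR_RGB2HSV);P=cloud(K,W,d)
    m=(P[...,0]>500)&(P[...,0]<620)&(P[...,1]>110)&(P[...,1]<200)&(P[...,2]>105)&(P[...,2]<180)&(hsv[...,1]>90)
    q=P[m];print(n,len(q),q.min(0).round(),q.max(0).round(),np.median(q,0).round(),cv2.minAreaRect(q[:,:2].astype(np.float32)))
E
```

```text
[ 460.72434972 -339.09698022  218.65372464] [ 0.001  0.049 -0.082 -0.028  0.069  0.   ]
scene 218 [522. 131. 128.] [576. 172. 160.] [549. 148. 146.] ((548.4072265625, 151.10552978515625), (37.6332893371582, 50.81071853637695), 83.09848022460938)
side 382 [521. 132. 126.] [574. 175. 158.] [544. 160. 148.] ((548.5928955078125, 154.18215942382812), (38.24600601196289, 52.044761657714844), 82.00685119628906)
```

```bash
python3 -m creep '[[[8,40,0],[0,0,0],0],[[16,80,0],[0,0,-0.05],-1],[[24,120,0],[0,0,-0.1],-1],[[32,160,0],[0,0,-0.1],-1],[[39,200,0],[0,0,-0.1],-1],[[47,240,0],[0,0,-0.1],-1],[[54,280,0],[0,0,-0.1],-1],[[62,320,0],[0,0,-0.1],-1],[[70,360,0],[0,0,-0.1],-1],[[77,400,0],[0,0,-0.1],-1],[[85,440,0],[0,0,-0.1],-1],[[93,480,0],[0,0,-0.1],-1]]'
python3 -m creep '[[[0,9,0],[0,0,0],-1],[[0,9,0],[0,0,0],-1],[[0,9,0],[0,0,0],-1],[[0,9,0],[0,0,0],-1],[[0,9,0],[0,0,0],-1],[[0,9,0],[0,0,0],-1]]'
```

```text
clock: 11.08
position: [549.8, 144.1, 209.4]
ee_rot: [-0.533, -0.462, 0.465, 0.534]
contact_force: [0.5, -0.8, 0.3]
gripper_width: 0.0
clock: 11.58
position: [550.7, 150.2, 211.7]
ee_rot: [-0.534, -0.463, 0.463, 0.534]
contact_force: [-0.7, -0.2, 0.3]
gripper_width: -0.1
```

```bash
python3 - <<'E'
from h import *
for n in('scene','side'):
    im,d=arm.get_image(n);cv2.imwrite(f'pics/{n}8.png',cv2.resize(im[100:300,150:400,::-1],None,fx=3,fy=3))
s=arm.read_state();print(s['clock'],s['position'],s['contact_force'],s['gripper_width'])
E
```

```text
11.6833 [550.91028301 150.48867151 211.97339465] [-0.50659194  0.1633247   0.17608878] 0.09599414017091677
```

View pics/scene8.png

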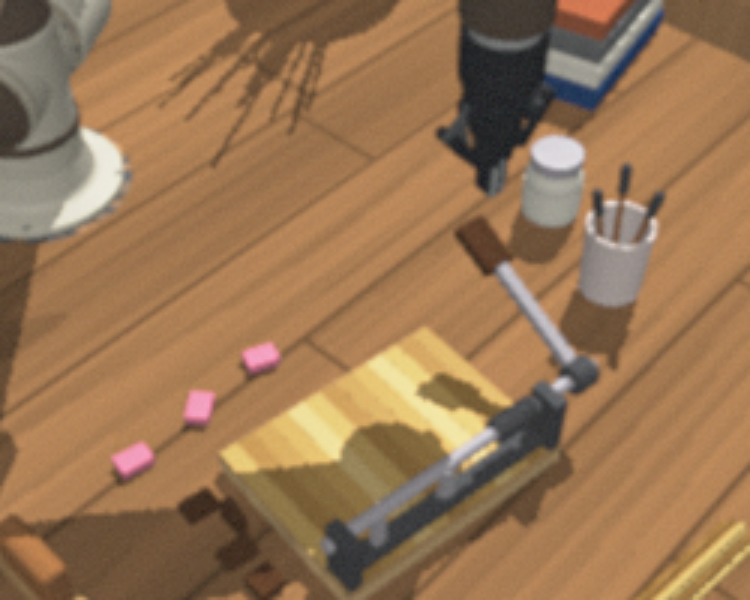

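View pics/side8.png

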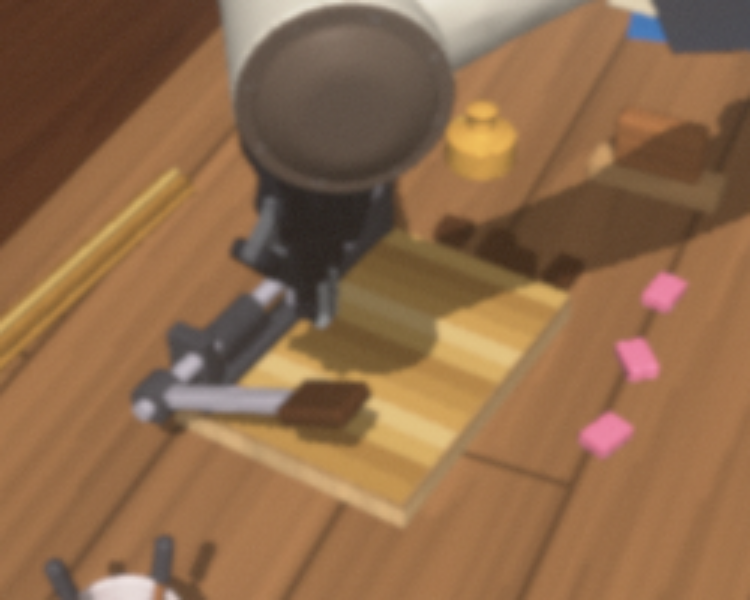

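```bash
python3 -m creep '[[[0,1,-25],[0,0,0],-1],[[0,1,-45],[0,0,0],-1],[[0,1,-55],[0,0,0],-1],[[-2,1,-63],[0,0,0],-1],[[-4,1,-70],[0,0,0],-1],[[-6,1,-77],[0,0,0],-1],[[-8,1,-84],[0,0,0],-1],[[-10,1.5,-91],[0,0,0],-1],[[-12,1.5,-98],[0,0,0],-1],[[-13,1.5,-104],[0,0,0],-1],[[-14,2,-110],[0,0,0],-1],[[-14,2,-110],[0,0,0],-1]]'
python3 - <<'E'
from h import *
s=arm.read_state();print(s['clock'],s['position'],s['contact_force'],s['gripper_width'])
E
```

```text
clock: 12.68
position: [536.6, 153.8, 101.9]
ee_rot: [-0.534, -0.464, 0.464, 0.534]
contact_force: [-3.0, 0.8, 6.5]
gripper_width: 0.3
12.6833 [536.64679085 153.82457862 101.91083467] [-2.98685917  0.77214063  6.50532025] 0.2526927598855985
```

```bash
python3 -m creep '[[[-1,0,-5],[0,0,0],-1],[[-1.5,0,-10],[0,0,0],-1],[[-2,0,-15],[0,0,0],-1],[[-2,0,-18],[0,0,0],-1],[[-2,0,-19],[0,0,0],-1],[[-2,0,-19],[0,0,0],-1],[[-2,0,-19],[0,0,0],-1],[[-2,0,-19],[0,0,0],-1]]'
python3 - <<'E'
from h import *
for n,(x,y) in dict(scene=(250,130),side=(150,130)).items():
    K,W=cam(n);im,d=arm.get_image(n);cv2.imwrite(f'pics/{n}9.png',cv2.resize(im[y:y+150,x:x+200,::-1],None,fx=4,fy=4));P=cloud(K,W,d);hsv=cv2.cvtColor(im,cv2.COLOR_RGB2HSV)
    m=(P[...,0]>490)&(P[...,0]<580)&(P[...,1]>125)&(P[...,1]<180)&(P[...,2]>60)&(P[...,2]<100)&(hsv[...,1]>90)
    q=P[m];print(n,len(q))
    if len(q)>10:
        print(q.min(0).round(),q.max(0).round(),np.median(q,0).round())
s=arm.read_state();print(s['clock'],s['position'],s['contact_force'])
E
```

```text
clock: 13.35
position: [534.9, 154.1, 84.0]
ee_rot: [-0.534, -0.464, 0.463, 0.534]
contact_force: [-3.2, 1.7, 7.3]
gripper_width: -0.2
scene 115
[505. 132.  72.] [563. 169.  95.] [541. 141.  83.]
side 320
[505. 139.  71.] [563. 176.  94.] [524. 167.  82.]
13.45 [534.88319419 154.08979338  84.03644432] [-4.39416585  1.71095552  7.1828123 ]
```

View pics/side9.png

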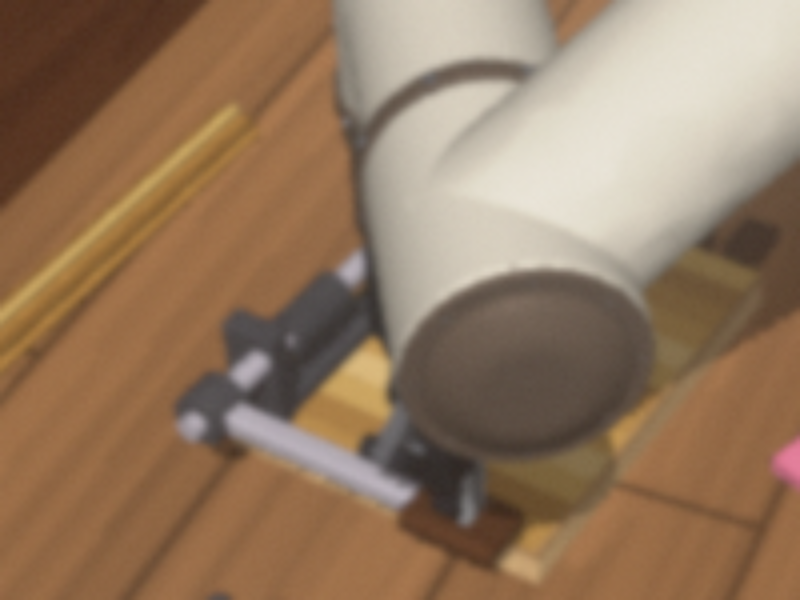

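View pics/scene9.png

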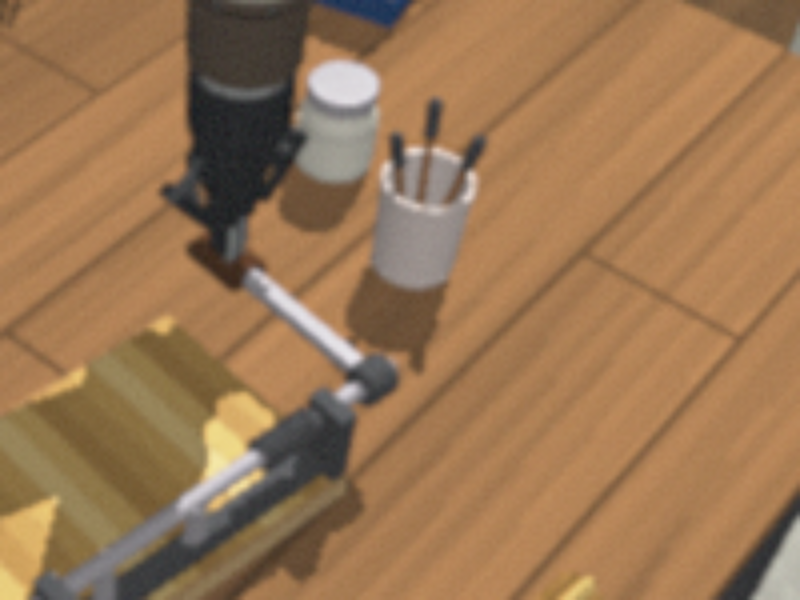

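```bash
python3 -m creep '[[[0,0,-1],[0,0,0],-1],[[0,0,-1],[0,0,0],-1],[[0,0,-1],[0,0,0],-1],[[0,0,-1],[0,0,0],-1],[[0,0,-1],[0,0,0],-1],[[0,0,-1],[0,0,0],-1]]'
python3 - <<'E'
from h import *
im,d=arm.get_image('scene');cv2.imwrite('pics/scene10.png',cv2.resize(im[120:390,130:420,::-1],None,fx=2.2,fy=2.2))
K,W=cam('scene');P=cloud(K,W,d)
for n,(a,b,c,e) in dict(scr=(390,530,-380,-300),wt=(570,670,-360,-260),jar=(420,540,330,420),cup=(550,650,260,350)).items():
    q=P[(P[...,0]>a)&(P[...,0]<b)&(P[...,1]>c)&(P[...,1]<e)&(P[...,2]>12)];print(n,q.min(0).round(),q.max(0).round())
s=arm.read_state();print(s['clock'],s['position'],s['contact_force'],s['joint_vel'].round(3))
E
```

```text
clock: 13.95
position: [534.8, 154.1, 83.1]
ee_rot: [-0.534, -0.464, 0.463, 0.534]
contact_force: [-4.6, 2.4, 7.9]
gripper_width: 0.3
scr [ 398. -356.   12.] [ 520. -324.   76.]
wt [ 587. -346.   12.] [ 650. -283.   65.]
jar [424. 330.  12.] [513. 408. 423.]
cup [567. 283.  12.] [640. 350. 147.]
14.0 [534.8163578  154.10294787  83.0327261 ] [-3.92203473  1.65360546  7.0436926 ] [ 0.001  0.001 -0.     0.    -0.     0.   ]
```

View pics/scene10.png

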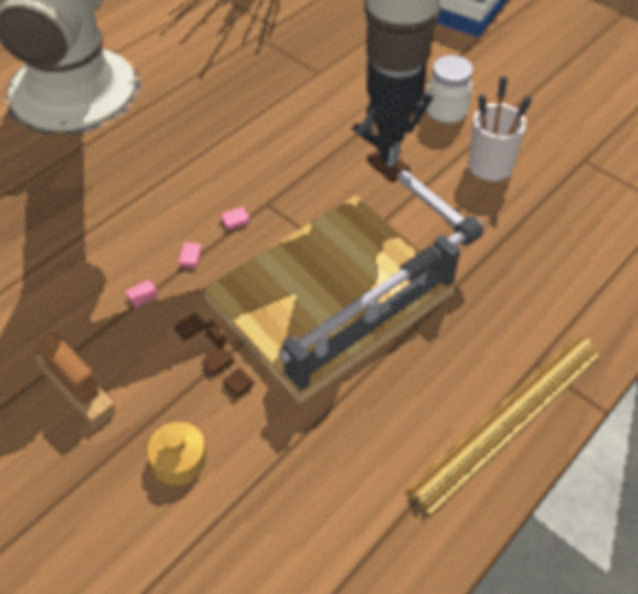

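```bash
python3 -c "
from bench import arm
print(arm.job_done());s=arm.read_state();print(s['clock'],s['position'],s['contact_force'])"
```

```text
the job is handed in; nothing more can be done
None
the job is handed in; nothing more can be done
```

I handed the job in at about 14 s, with the gripper still holding the lever level; no verdict was reported.

- **Offcuts:** One sweep of the held block pushed all four off the panel's -y edge, without the fingers going near them. In the last picture they lie on the bench. One seems to be standing on edge or leaning: its top is about 25 mm up, roughly 27 mm outside the panel edge. That should still meet the rule, since its underside centre should lie well below the panel top. I measured it only once, soon after the sweep.
- **Upward push:** At the end of the sweep the block briefly took about 9 N upwards, probably from resting on an offcut. I lifted it straight up, and a check showed it still level in the grip.
- **Scraper:** It stands upright on the bench at about (459, -338) mm, with the fingers well away from it.
- **Lever:** The fingertips are at 83.0 mm, against 82 mm for level, which is within about 0.01 rad. They push with about 7 N, and the arm is at rest.
- **Bystanders:** The weight's and cup's outlines match those at the start to a few mm. The last jar measurement was spoiled by the gripper being in its measuring box, so I checked the jar only by eye; it looks unmoved. The pink pieces were not touched.

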